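# Tighten a castor's castle nut to the next slot and fit its split pin

### The arm

A 7-joint arm with a two-finger parallel gripper is mounted at the origin on a cart in front of the work surface, level with it; the furniture and walls round the work are solid. World frame = base frame: x ahead of the robot, y to its left, z up, the work surface at z = 0. Lengths are in mm, angles in rad, forces in N, time in s.
With the tool pointing down it reaches from about 400 to 875 mm from the base axis. Payload 4.4 kg.
Tool frame: the origin (TCP) lies at the very end of the fingers, on their centre line; the grasp point (between the pads) lies 19 mm behind it; z points along the fingers, y is the line along which they close (so a half turn about z gives the same grasp; the last joint's range is limited). The gripper opens to 85 mm and grips with 20 to 120 N. Pads are 22 mm wide; open, the fingers measure 114 mm over their backs; the gripper's body (76 mm by 85 mm) begins 54 mm behind the grasp point. The pads swing forward as they close: fully open they stand 13 mm farther back than shut.
Start: joints at [1.082, 0.628, 0.038, 1.517, -0.027, 0.996, -0.02], TCP at [266.733, -592.766, 231.313] pointing down, gripper open.
Joint ranges: [-3.06, 3.06], [-0.37, 2.12], [-1.25, 1.32], [0.18, 2.47], [-1.1, 4.24], [0.23, 1.98], [-2.94, 2.94]. Speed limits (rad/s): [2.57, 2.57, 3.14, 3.14, 3.14, 3.14, 3.14].

### API

Orientations are given as [roll, pitch, yaw] about the fixed x, y, z axes, in that order (R = Rz(yaw) Ry(pitch) Rx(roll)).
In Python, from cell import monitor, viewer, workorder gives the robot as it stands.
- The arm moves only by the tool arm_command, never from a script. Its argument "series" is one flat list of numbers, 5 for each row, row after row: the opening in per cent of the stroke, from 0 (shut) to 100 (fully open), then the shift along the tool's x, y, z in cm, then the turn about the tool's z in degrees. In form: [claw, x, y, z, roll, claw, x, y, z, roll, ...]. A call has exactly 5 rows; each row is the pose to reach, as a shift and turn from the pose commanded when the call began, along the tool's axes at that moment; what a row does not reach only later rows make up. A row lasts 1/12 s, in which the tool goes at most 41.7 mm and 7.16 degrees, less where a joint would pass 70% of its speed; a pose out of reach is approached as far as the arm can. A call with a gripper value outside its range is refused whole. The fingers move at their own pace and stop on an object; the grip force is fixed at half the most. Time passes only in rows, so rows that repeat a pose let the fingers close, or fill a call up. It gives the time, the measured TCP pose, the force, the opening and the grip force at its end, in the units of the state.
- monitor.read_state(): the state, without advancing time (a new reading comes with each control period).
- viewer.get_image(name): name is "side" or "top"; returns (picture, depth): 384x512x3 uint8, red, green, blue; 384x512 float32, mm along the optical axis (not along the pixel's ray), 0 where there is no reading.
- viewer.camera_model(name): a dict with "mtx" (3x3 intrinsics, pixels), "dist_coeffs" ([k1, k2, p1, p2, k3] as OpenCV has them; the pictures are not rectified), "R" (3x3) and "t" (3): a world point X has camera coordinates R X + t. Camera axes: x right, y down, z forward; pixel columns grow to the right and rows downward; lengths in mm; the calibration is good to about 2 mm. A picture is of the moment at which its call begins. camera_model takes no time and is no camera call.
- workorder.finish_job(): hands the job in; it is judged then, once.
The state is a dict: "clock": time; "qpos": joint angles; "qd": joint speeds; "tau": joint torques, N m; "eef_pos": TCP position; "tool_rot": TCP orientation; "force": force on the tool from outside, world axes, zero at the start; "torque": the same for the moment, N m; "width": finger opening in mm; "gripper_force": force on a finger pad.
Only numpy, scipy, OpenCV 4.12 (cv2) and the standard library are available. Lean on these libraries where they do the work, as an engineer would, in place of code of your own. Each camera call takes 0.05 s, during which the arm holds its last target. There are 200 camera calls.

### The job

Finish fitting the wheel of the castor that stands upside down on the cabinet: the castle nut is only hand-tight, so press down on the handle of the ring spanner to tighten it until its next slot stands straight up in line with the hole through the axle bolt, and do not go past it. Then take the split pin out of the wooden block and put it down through the slot and the hole until its eye sits on the nut, so that the nut is locked. The spanner may stay on the nut; leave the mug, the jar and the spray can where they stand.

Things in the scene. Friction and masses are not known exactly. Their poses are not given: they have to be found in the camera images.
- castle_nut (a joint): Brass-coloured castle nut, axis level, facing the robot; 36 mm across flats, 33 mm long. Value in rad, grows clockwise seen from the robot (tightening). One of its 6 slots stands straight up at 0 and the next at 1.047, the one wanted; starts at 0.15 to 0.55. Friction plus rising resistance: 1.2 Nm at 0, 1.8 Nm at 1.047. Stays where it is left; hard stop at 1.45.
- slot_mouth (a point): Outer mouth, on the crown's rim 17 mm from the nut's axis, of the slot that is to be brought straight up over the cotter hole. It turns with the nut; at the start it stands to the left of the top by 1.047 minus the nut's value. The crown is the 11 mm of the nut nearest the robot, 34 mm in diameter; its slots are 7 mm wide and open towards the robot.
- cotter_hole (a point): Centre of the vertical cotter hole in the 24 mm axle bolt, on the nut's axis, 105 mm above the cabinet top. The hole is 7.5 mm wide, countersunk to 11 mm at its mouths 12 mm above and below this point; the nut's crown reaches 17 mm above it. Own z axis up; x along the nut's axis, away from the robot; y to the left.
- castor: Zinc castor with a red and black wheel, upside down, fixed. Origin in the middle of the underside of its ply base (160 x 130 x 18 mm), x axis along the axle away from the robot, z up. Axle 105 mm up; the wheel, 125 mm in diameter, 43 mm wide, is centred over the origin. The cotter hole is at x = -69 mm; the fork's near face at -37 mm, its leg 42 mm wide at the axle.
- spanner_handle (a point): Point in the middle of the spanner's handle, 135 mm from the nut's axis. Handle 15 mm high (in its plane of swing), 8 mm thick, straight from 45 to 150 mm from the axis. Own x axis as the nut's axis, away from the robot. It sticks out to the right, sloping up by about 1.047 minus the nut's value (rad): level when the slot is lined up. Press its top edge down, 10 to 16 N.
- spanner_ring (a point): Steel combination spanner, 218 mm long; its ring end (55 mm across, 12 mm thick) is a tight fit on the nut: it turns with it and does not come off. This point is the ring's centre, on the nut's axis, 21 mm behind the cotter hole (the handle's mid-plane too); the ring's near face is 15 mm behind the hole.
- pin_eye (a point): Middle of the eye of the steel split pin: a flat loop 14 mm wide (own y axis), 5 mm thick (x), 19 mm high (z, up). When the pin is home the eye's lower edge sits on the nut and this point is about 27 mm above the cotter hole: hold it by the finger ends only, fingers left and right so that they pass the spanner, or let it drop or press it down the last bit.
- pin_tip (a point): Lower, tapered end of the pin's straight shank (5 mm thick, 46 mm long), 56 mm from the eye's middle along the pin. When the pin is home this point is about 29 mm below the cotter hole's centre.
- split_pin: The split pin, 15 g; origin at its lower end, z axis up along the pin, y across the eye's width. It stands in the middle hole of the block, 28 mm deep, and leans up to 3 degrees there.
- pin_block: Fixed hardwood block, 36 (own x) x 56 (own y) x 32 mm high, with three small holes in its top; the split pin stands in the middle one, the eye's width along the block's y axis and its middle about 60 mm above the cabinet top. Origin at the middle of the underside.
- mug: White mug with green dots, 93 mm high, standing behind on the right. Leave it alone.
- nail_jar: Jar with a dark lid, 62 mm in diameter and 80 mm high, standing behind the castor. Leave it alone.
- primer_can: Spray can, 67 mm in diameter and 205 mm high, standing behind on the left. Leave it alone.

How it is judged (in metres and radians):
On the way:
1. the nut has been tightened until its next slot stands in line with the cotter hole (within 0.06 rad), before the pin is in (value of joint castle_nut between 0.9872 and 1.1072 rad and horizontal distance between pin_tip and cotter_hole above 0.03 m), for 0.3 s.
At the end, for the whole second after the job is handed in: The nut stands at the slot next after its start (joint 1.047, within 0.09 rad) and the split pin stands upright (within 0.25 rad) and at rest through slot and hole: its tip at least 22 mm below the hole's centre and within 8 mm of the hole's axis, its eye within 10 mm of that axis (value of joint castle_nut between 0.9572 and 1.1372 rad and horizontal distance between pin_tip and cotter_hole below 0.008 m and horizontal distance between pin_eye and cotter_hole below 0.01 m and z of pin_tip in the frame of cotter_hole below -0.022 m and angle between pin_eye's own z axis and vertical below 0.25 rad and linear speed of split_pin below 0.02 m/s); the robot touches nothing.
It fails at once if the nut was turned more than 0.12 rad past the slot (value of joint castle_nut above 1.1672 rad).
It fails at once if the mug, the jar or the spray can was pushed more than 30 mm or knocked over (distance of any of mug, nail_jar, primer_can from where it was at the start of the episode above 0.03 m or angle between any of mug, nail_jar, primer_can's own z axis and vertical above 0.3 rad).
It also fails if it takes over 67 s, if anything falls off the work surface, if the arm or the gripper's body presses on something with over 40 N, if the wrist force passes 120 N, or if a joint passes its speed limit or range.

## Working session

There is one attempt and no reset: what is moved stays moved. The work goes in short steps, Python scripts to look and compute and a tool call to move; the robot and the scene stay as the last step left them, time stands still between calls to the robot, and variables do not carry over. Pictures are saved under pics/ and viewed, at most 10 in all, crops included, and the job is handed in when it is done.

Besides the shell and the picture viewer there is one more tool, called after "Call:" by a JSON object that holds its "name" and its "arguments", one argument or row to a line. arm_command: Moves the arm, as the interface text tells. Its arguments: {"type":"object","properties":{"series":{"type":"array","items":{"type":"number"}}},"required":["series"]}

```bash
mkdir -p pics; ls
cat > h.py <<'E'
import numpy as np, cv2
from cell import monitor, viewer, workorder
def snap(n,f):
    im,d=viewer.get_image(n); cv2.imwrite(f'pics/{f}.png',cv2.cvtColor(im,cv2.COLOR_RGB2BGR)); np.save(f'pics/{f}.npy',d); return im,d
def ray(n,u,v):
    m=viewer.camera_model(n);K=np.array(m['mtx'],float);D=np.array(m['dist_coeffs'],float)
    p=cv2.undistortPoints(np.array([[[u,v]]],float),K,D)[0,0]
    R=np.array(m['R']);t=np.array(m['t']).ravel()
    return -R.T@t, R.T@np.array([p[0],p[1],1.])
def atdepth(n,u,v,d):
    c,r=ray(n,u,v); return c+r*d
def atz(n,u,v,z):
    c,r=ray(n,u,v); return c+r*(z-c[2])/r[2]
def proj(n,X):
    m=viewer.camera_model(n);R=np.array(m['R'],float)
    return cv2.projectPoints(np.array(X,float).reshape(-1,1,3),cv2.Rodrigues(R)[0],np.array(m['t'],float).reshape(3,1),np.array(m['mtx'],float),np.array(m['dist_coeffs'],float))[0].reshape(-1,2)
E
python3 - <<'E'
from h import *
for n in('side','top'):
    im,d=snap(n,n+'0'); m=viewer.camera_model(n); print(n,np.round(-np.array(m['R']).T@np.array(m['t']).ravel()),np.round(m['R'],2).tolist(),m['mtx'])
a=cv2.imread('pics/side0.png');b=cv2.imread('pics/top0.png')
print(monitor.read_state())
E
```

```text
pics
side [1341.  167. 1061.] [[-0.13, 0.99, -0.0], [0.75, 0.1, -0.65], [-0.64, -0.09, -0.76]] [[482.81230792   0.         258.87398065]
 [  0.         482.81230792 188.0236111 ]
 [  0.           0.           1.        ]]
top [ 435.   52. 1104.] [[-0.01, -1.0, -0.01], [-0.99, 0.02, -0.17], [0.17, 0.01, -0.99]] [[346.45154254   0.         252.14111473]
 [  0.         346.45154254 188.87413833]
 [  0.           0.           1.        ]]
{'clock': 0.1, 'qpos': array([ 1.08220156,  0.62923156,  0.03844299,  1.51827963, -0.0270014 ,
        0.99632162, -0.02000696]), 'qd': array([ 0.00051664, -0.00168777,  0.00014913, -0.00252933, -0.00080066,
       -0.00180558, -0.00098192]), 'tau': array([ 2.60474604e-03, -5.64538229e+01,  1.23033129e+00, -1.93974674e+01,
        1.13196153e-02,  5.44703042e-03,  2.04971298e-05]), 'eef_pos': array([ 266.49612134, -592.22996733,  230.49161094]), 'tool_rot': array([-3.13987036e+00,  1.44655446e-05,  4.22788231e-01]), 'force': array([-0.46927497,  0.51960284, -0.80684571]), 'torque': array([-0.02865096,  0.03648963, -0.01559068]), 'gripper_force': 0.0, 'width': 85.27888090513964}
```

View pics/side0.png

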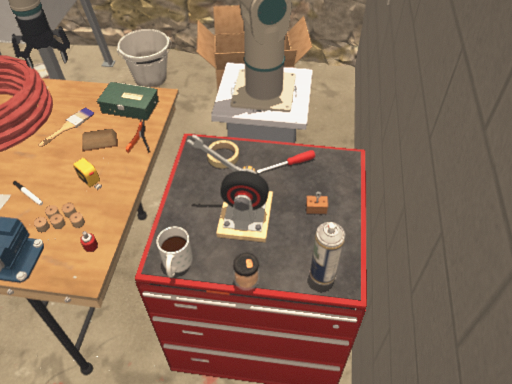

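View pics/top0.png

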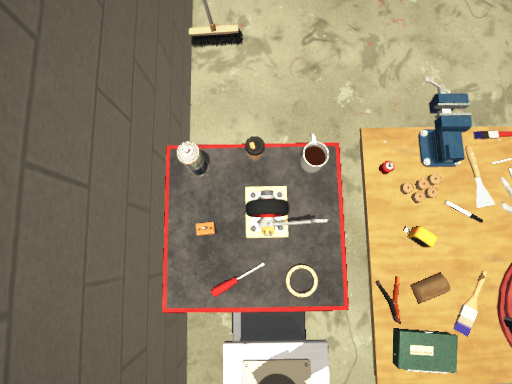

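Side view: castor at about (245,195), block at (317,203), mug (173,250), jar (246,270), can (328,252). The top view agrees: castor (267,212), block (205,228), handle running out to (326,221). Next, enlarged crops.

Run:
```python
import cv2,numpy as np
a=cv2.imread('pics/side0.png')[125:250,170:340];b=cv2.imread('pics/top0.png')[180:245,190:335]
r=lambda i,s:cv2.resize(i,None,fx=s,fy=s,interpolation=cv2.INTER_CUBIC)
cv2.imwrite('pics/c1.png',r(a,4.5));cv2.imwrite('pics/c2.png',r(b,5.4))
```

```text
(no output)
```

View pics/c1.png

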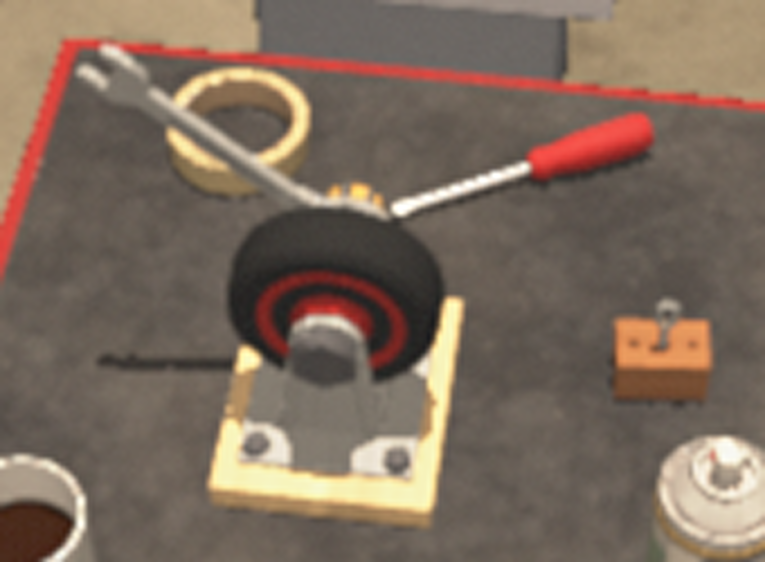

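View pics/c2.png

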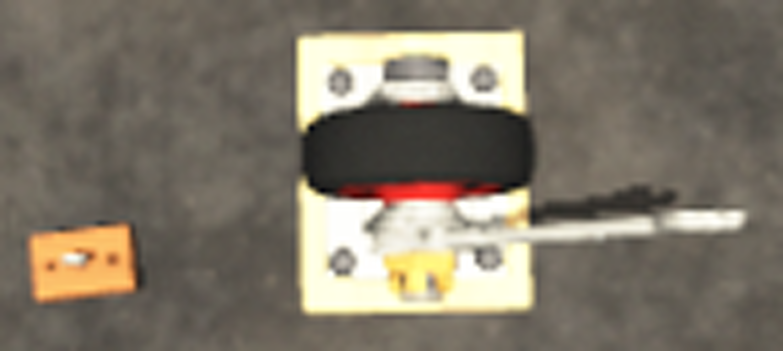

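```bash
cat >> h.py <<'E'
def fit(pts,obs,free_z=False):
    # pts: list of (cam, local xyz, (u,v)); solve x,y,yaw
    from scipy.optimize import least_squares
    def T(p,X): c,s=np.cos(p[2]),np.sin(p[2]); return np.array([p[0]+c*X[0]-s*X[1],p[1]+s*X[0]+c*X[1],X[2]])
    f=lambda p:np.concatenate([proj(n,[T(p,X)])[0]-uv for n,X,uv in pts])
    r=least_squares(f,obs); return r.x,np.round(r.fun.reshape(-1,2),1)
def ct(x,y): return ((x+.5)/5.4-.5+190,(y+.5)/5.4-.5+180)
def cs(x,y): return ((x+.5)/4.5-.5+170,(y+.5)/4.5-.5+125)
E
python3 - <<'E'
from h import *
P=[('top',(80,65,18),ct(298,37)),('top',(80,-65,18),ct(524,31)),('top',(-80,-65,18),ct(532,311)),('top',(-80,65,18),ct(303,313))]
S=[('side',(-80,65,18),cs(463,298)),('side',(80,65,18),cs(432,513)),('side',(80,-65,18),cs(211,488))]
for q in(P,S,P+S):
    p,r=fit(q,[520,0,0]); print(p,r.tolist())
B=[('top',(18,28,32),ct(29,236)),('top',(18,-28,32),ct(130,226)),('top',(-18,-28,32),ct(137,290)),('top',(-18,28,32),ct(36,301))]
BS=[('side',(-18,-28,32),cs(615,321)),('side',(-18,28,32),cs(712,321)),('side',(18,-28,32),cs(614,366)),('side',(18,28,32),cs(711,368))]
for q in(B,BS,B+BS):
    p,r=fit(q,[480,170,0]); print(p,r.tolist())
dt=np.load('pics/top0.npy');ds=np.load('pics/side0.npy')
print('handle top')
for x,y in[(480,240),(520,237),(560,233),(600,229),(640,226),(680,220),(720,217),(74,257),(418,275)]:
    u,v=ct(x,y); print(np.round(atdepth('top',u,v,dt[int(round(v)),int(round(u))])))
print('side')
for x,y in[(110,55),(130,92),(150,92),(200,125),(250,159),(290,187),(350,193),(668,310),(663,335)]:
    u,v=cs(x,y); print(np.round(atdepth('side',u,v,ds[int(round(v)),int(round(u))])))
E
```

```text
[5.46854160e+02 1.89578202e+01 1.81233401e-03] [[0.5, 0.2], [-0.5, 0.6], [-0.3, -0.6], [0.3, -0.2]]
[5.48837130e+02 2.06052851e+01 7.05517711e-03] [[-0.1, 0.7], [0.0, -0.5], [0.1, -0.1]]
[5.47608694e+02 1.97914988e+01 4.63065974e-03] [[0.2, 0.1], [-0.8, 0.3], [-0.5, -0.9], [0.1, -0.4], [-0.3, 0.4], [-0.3, -0.9], [-0.2, -0.6]]
[4.95713002e+02 2.09908527e+02 9.72399965e-02] [[0.5, 0.2], [-0.3, 0.1], [-0.5, -0.1], [0.2, -0.2]]
[4.97710916e+02 2.11071548e+02 8.50295820e-02] [[0.3, -0.4], [-0.9, 0.4], [0.7, -0.1], [-0.1, 0.2]]
[4.96589834e+02 2.10587234e+02 9.13155857e-02] [[0.3, -0.1], [-0.4, -0.1], [-0.7, -0.4], [-0.0, -0.5], [0.1, -0.6], [-1.1, -0.0], [0.6, -0.4], [-0.3, -0.2]]
handle top
[498. -10. 140.]
[499. -30. 153.]
[499. -48. 173.]
[499. -66. 192.]
[500. -83. 205.]
[500. -98. 231.]
[ 502. -119.  218.]
[497. 209.  70.]
[482.  21. 121.]
side
[ 504. -109.  239.]
[ 506. -100.  214.]
[505. -89. 214.]
[500. -63. 187.]
[503. -36. 165.]
[500. -14. 142.]
[482.  18. 122.]
[444. 214.   1.]
[502. 210.  45.]
```

Create w.py:
```python
import sys
from h import *
# usage: w.py x y z yawdeg : tool shift (cm) and turn (deg) from the measured pose
a=[float(v) for v in sys.argv[1:]]
s=monitor.read_state(); r,p,y=s['tool_rot']
R=cv2.Rodrigues(np.array([0,0,y]))[0]@cv2.Rodrigues(np.array([0,p,0.]))[0]@cv2.Rodrigues(np.array([r,0.,0]))[0]
print(round(s['clock'],2),s['eef_pos'].round(1),s['tool_rot'].round(4),'F',s['force'].round(1),'w',round(s['width'],1))
if a: print('shift cm',(R.T@(np.array(a[:3])-s['eef_pos'])/10).round(2),'turn',round(np.degrees(y)-a[3],2))
```

```text
(no output)
```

Call:
{"name": "arm_command", "arguments": {
  "series": [0,2.76,-2.49,-0.5,4.84,0,5.53,-4.97,-1,9.68,0,8.29,-7.46,-1.5,14.52,0,11.06,-9.94,-2,19.36,0,13.82,-12.43,-2.5,24.2]
}}

```text
clock: 0.52
eef_pos: [342.0, -420.8, 256.1]
tool_rot: [-3.141, 0.0, -0.004]
force: [0.6, -0.2, 0.3]
width: 25.9
gripper_force: 0.0
```

Call:
{"name": "arm_command", "arguments": {
  "series": [0,1.76,-3.6,-0.6,0,0,3.5,-7.2,-1.2,0,0,5.3,-10.8,-1.8,0,0,7.0,-14.4,-2.4,0,0,8.8,-18.0,-3.0,0]
}}

```text
clock: 0.93
eef_pos: [429.8, -240.7, 286.4]
tool_rot: [-3.141, 0.001, 0.0]
force: [-0.2, 0.5, -0.4]
width: -0.2
gripper_force: 0.0
```

Call:
{"name": "arm_command", "arguments": {
  "series": [0,1.4,-3.6,0,0,0,2.8,-7.2,0,0,0,4.2,-10.8,0,0,0,5.6,-14.4,0,0,0,7.0,-17.8,0,0]
}}

```text
clock: 1.35
eef_pos: [499.7, -62.3, 286.2]
tool_rot: [-3.141, 0.0, 0.001]
force: [1.2, -0.8, -1.4]
width: 0.0
gripper_force: 0.0
```

Call:
{"name": "arm_command", "arguments": {
  "series": [0,0,0,3,0,0,0,0,5,0,0,0,0,6.5,0,0,0,0,7,0,0,0,0,7.0,0]
}}

```text
clock: 1.77
eef_pos: [498.6, -64.5, 215.0]
tool_rot: [-3.141, 0.003, 0.0]
force: [0.5, -0.3, -0.2]
width: 0.1
gripper_force: 0.0
```

Call:
{"name": "arm_command", "arguments": {
  "series": [0,0,0.1,0.4,0,0,0,0.2,0.8,0,0,0,0.3,1.2,0,0,0,0.4,1.6,0,0,0,0.5,2.0,0]
}}

```text
clock: 2.18
eef_pos: [500.5, -69.8, 197.1]
tool_rot: [-3.141, -0.002, 0.0]
force: [-1.0, 1.6, 12.3]
width: -0.1
gripper_force: 5.1
```

Call:
{"name": "arm_command", "arguments": {
  "series": [0,0,0.3,0.5,0,0,0,0.6,1.0,0,0,0,0.9,1.5,0,0,0,1.2,2.0,0,0,0,1.4,2.4,0]
}}

```text
clock: 2.6
eef_pos: [501.4, -85.2, 174.0]
tool_rot: [3.14, -0.005, -0.001]
force: [-0.6, -1.4, 13.7]
width: -0.4
gripper_force: 5.8
```

Call:
{"name": "arm_command", "arguments": {
  "series": [0,0,0.25,0.6,0,0,0,0.5,1.2,0,0,0,0.75,1.8,0,0,0,1.0,2.4,0,0,0,1.25,2.9,0]
}}

```text
clock: 3.02
eef_pos: [501.7, -98.0, 145.0]
tool_rot: [3.14, -0.005, -0.001]
force: [-0.4, -0.4, 12.9]
width: -0.1
gripper_force: 6.3
```

Run:
```python
from h import *
s=monitor.read_state();print(s['eef_pos'],s['force'])
im,d=snap('side','s1');a=cv2.imread('pics/s1.png')[110:235,150:320]
im,d=snap('top','t1');b=cv2.imread('pics/t1.png')[180:245,230:350]
r=lambda i,s:cv2.resize(i,None,fx=s,fy=s,interpolation=cv2.INTER_CUBIC)
A=r(a,4);B=r(b,4);C=np.zeros((A.shape[0]+0,A.shape[1],3),np.uint8);cv2.imwrite('pics/s1c.png',A)
```

```text
[501.7228402  -97.9935207  144.98649605] [-0.37951112 -0.37901044 12.89137357]
```

View pics/s1c.png

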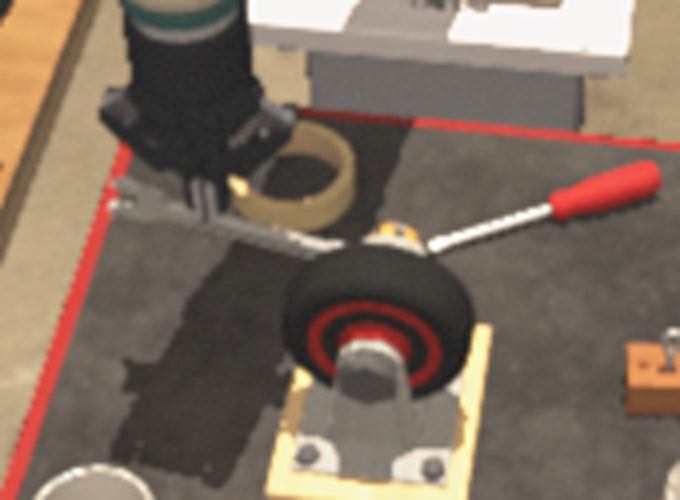

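The picture shows the shut fingers on the handle at about (205,205) in the crop, and the handle still sloping up a little. I'll keep pressing, slower.

Call:
{"name": "arm_command", "arguments": {
  "series": [0,0,0.1,0.6,0,0,0,0.2,1.2,0,0,0,0.3,1.8,0,0,0,0.4,2.3,0,0,0,0.5,2.6,0]
}}

```text
clock: 3.53
eef_pos: [501.7, -103.5, 118.8]
tool_rot: [3.139, -0.005, -0.001]
force: [-0.4, -1.7, 13.2]
width: -0.2
gripper_force: 6.5
```

Call:
{"name": "arm_command", "arguments": {
  "series": [0,0,0,0.2,0,0,0,0,0.4,0,0,0,0,0.5,0,0,0,0,0.5,0,0,0,0,0.5,0]
}}

```text
clock: 3.95
eef_pos: [501.6, -103.8, 113.9]
tool_rot: [3.139, -0.005, -0.001]
force: [-0.6, -3.7, 9.7]
width: 0.1
gripper_force: 4.8
```

Run:
```python
from h import *
s=monitor.read_state();print(s['eef_pos'],s['force'])
im,d=snap('top','t2');im,ds=snap('side','s2')
# handle cloud by x band, z band
for n,D in(('top',d),('side',ds)):
    v,u=np.mgrid[0:384,0:512];m=viewer.camera_model(n);K=np.array(m['mtx'],float)
    p=cv2.undistortPoints(np.stack([u.ravel(),v.ravel()],1).astype(float).reshape(-1,1,2),K,np.array(m['dist_coeffs'],float)).reshape(-1,2)
    X=(np.c_[p,np.ones(len(p))]*D.reshape(-1,1)-np.array(m['t']).ravel())@np.array(m['R'])
    k=(D.ravel()>0)&(abs(X[:,0]-500)<7)&(X[:,2]>85)&(X[:,2]<140)&(X[:,1]<-18)&(X[:,1]>-165)
    Y=X[k]
    for a in range(-165,-15,10):
        q=Y[(Y[:,1]>=a)&(Y[:,1]<a+10)]
        if len(q): print(n,a+5,len(q),np.percentile(q[:,2],[10,50,90]).round(1))
```

```text
[ 501.64721532 -103.83978349  113.86086266] [-0.61102755 -3.67673311  9.71264672]
top -50 9 [109.4 111.8 113.4]
top -40 9 [110.5 113.  114.5]
top -30 10 [110.4 111.3 113.2]
top -20 8 [112.7 115.3 116.2]
side -160 24 [ 96.1 115.5 122.1]
side -150 23 [ 95.2 109.6 119.6]
side -140 25 [ 99.7 113.9 118.9]
side -130 15 [101.4 110.3 114.6]
side -120 15 [102.8 111.6 118.1]
side -110 7 [101.4 105.  119.2]
side -100 9 [102.2 105.6 116.7]
side -90 18 [102.5 112.2 131.3]
side -80 14 [102.  110.8 112.9]
side -70 17 [103.2 108.4 114.6]
side -60 18 [101.8 108.9 113.1]
side -50 12 [101.8 110.3 114.4]
side -40 16 [103.9 111.2 114.1]
side -30 3 [111.6 111.7 111.9]
```

Call:
{"name": "arm_command", "arguments": {
  "series": [0,0,0,0.1,0,0,0,0,0.1,0,0,0,0,-1,0,0,0,0,-4,0,0,0,0,-8,0]
}}

```text
clock: 4.47
eef_pos: [497.6, -101.0, 191.1]
tool_rot: [-3.141, 0.006, 0.0]
force: [0.8, 1.1, 0.4]
width: 0.3
gripper_force: 0.0
```

Call:
{"name": "arm_command", "arguments": {
  "series": [45,-0.4,-1,-3,0,45,-0.4,-4,-5,0,45,-0.4,-8,-5.5,0,45,-0.4,-12,-5.5,0,45,-0.4,-16,-5.5,0]
}}

```text
clock: 4.88
eef_pos: [495.9, 60.2, 248.4]
tool_rot: [-3.141, -0.003, -0.001]
force: [1.0, 0.2, -0.1]
width: 38.5
gripper_force: 0.0
```

Call:
{"name": "arm_command", "arguments": {
  "series": [45,0,-3.5,0,-1,45,0,-7,0,-2,45,0,-10.5,0,-3,45,0,-13.5,0,-4,45,0,-15.4,0,-5.2]
}}

```text
clock: 5.3
eef_pos: [495.0, 217.1, 247.4]
tool_rot: [-3.139, -0.001, 0.096]
force: [0.0, 1.2, 0.5]
width: 38.7
gripper_force: 0.0
```

```bash
python3 - <<'E'
from h import *
for z in(60,66,70): print(atz('top',*ct(74,257),z), atz('side',*cs(668,308),z))
im,d=snap('side','s3');im,d=snap('top','t3')
a=cv2.imread('pics/s3.png')[125:225,230:360];b=cv2.imread('pics/t3.png')[185:255,190:330]
r=lambda i,s:cv2.resize(i,None,fx=s,fy=s,interpolation=cv2.INTER_CUBIC)
A=r(a,6)
cv2.imwrite('pics/s3c.png',A[:600]);
D=d; v,u=np.mgrid[0:384,0:512]
E
python3 w.py 496.6 210.6 56 5.2
```

```text
[497.64165559 210.82070609  60.        ] [492.60104912 211.30612016  60.        ]
[497.28273815 209.90603574  66.        ] [497.68563323 211.04297967  66.        ]
[497.04345985 209.29625551  70.        ] [501.07535597 210.86755267  70.        ]
5.4 [494.9 217.6 247.2] [-3.1388e+00 -5.0000e-04  9.8100e-02] F [ 0.2  0.2 -0.3] w 38.1
shift cm [ 0.1   0.77 19.12] turn 0.42
```

View pics/s3c.png

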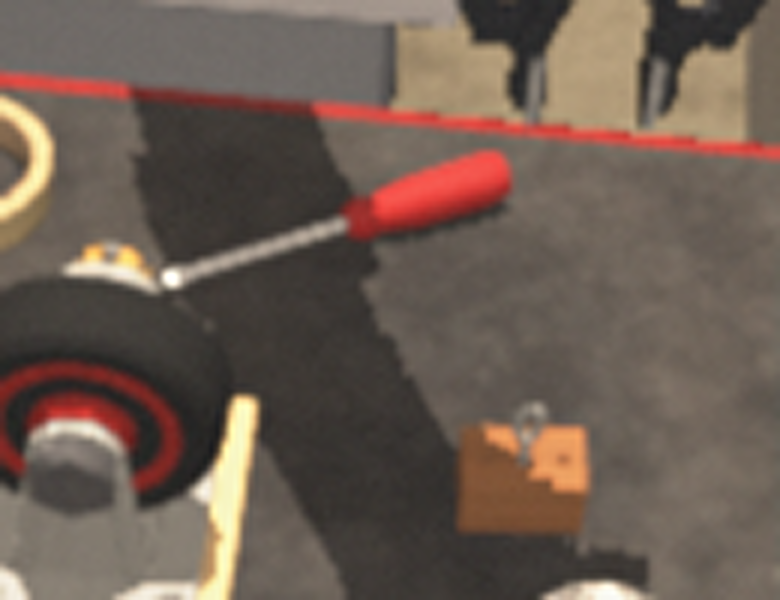

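The slot shows at the top of the nut, at about (113,250) in the crop. The pin's eye is at (530,415), in the middle of the block and clear of the open fingers. Descending.

Call:
{"name": "arm_command", "arguments": {
  "series": [45,0.25,0.7,4,0,45,0.25,0.7,8,0,45,0.25,0.7,12,0,45,0.25,0.7,15,0,45,0.25,0.7,17,0]
}}

```text
clock: 5.82
eef_pos: [497.2, 203.8, 74.4]
tool_rot: [3.139, 0.004, 0.089]
force: [-0.1, 1.0, 0.3]
width: 38.2
gripper_force: 0.0
```

Call:
{"name": "arm_command", "arguments": {
  "series": [45,0,0,1.0,0,45,0,0,1.8,0,45,0,0,2.4,0,45,0,0,2.5,0,45,0,0,2.5,0]
}}

```text
clock: 6.23
eef_pos: [499.3, 206.2, 53.0]
tool_rot: [-3.141, -0.001, 0.091]
force: [-0.7, -0.2, 0.2]
width: 38.5
gripper_force: 0.0
```

```bash
python3 w.py 497.4 210.8 52 5.2
python3 - <<'E'
from h import *
im,d=snap('side','s4')
a=cv2.imread('pics/s4.png')[165:225,285:355]
cv2.imwrite('pics/s4c.png',cv2.resize(a,None,fx=9,fy=9,interpolation=cv2.INTER_CUBIC))
E
```

```text
6.23 [499.3 206.2  53. ] [-3.1412e+00 -1.4000e-03  9.0900e-02] F [-0.7 -0.2  0.2] w 38.5
shift cm [-0.15 -0.48  0.1 ] turn 0.01
```

View pics/s4c.png

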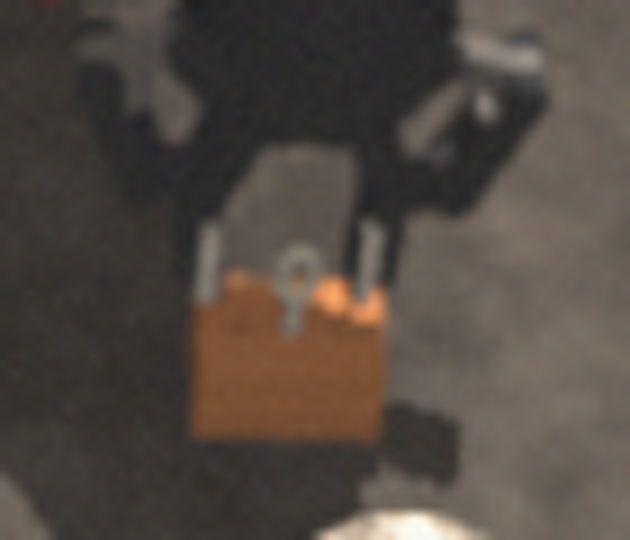

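The picture shows a finger either side of the eye, at (207,260) and (370,255) in the crop. The eye, at (298,265), is about 2 mm left of mid-grip in world y, so I shift and close.

Call:
{"name": "arm_command", "arguments": {
  "series": [45,-0.18,-0.25,0.1,0,45,-0.18,-0.25,0.1,0,20,-0.18,-0.25,0.1,0,8,-0.18,-0.25,0.1,0,0,-0.18,-0.25,0.1,0]
}}

```text
clock: 6.7
eef_pos: [496.8, 209.1, 51.7]
tool_rot: [-3.141, -0.001, 0.091]
force: [-0.1, 1.3, 2.2]
width: 11.8
gripper_force: 58.4
```

Call:
{"name": "arm_command", "arguments": {
  "series": [0,0,0,0,0,0,0,0,0,0,0,0,0,0,0,0,0,0,0,0,0,0,0,0,0]
}}

```text
clock: 7.12
eef_pos: [496.8, 208.9, 51.6]
tool_rot: [-3.141, -0.001, 0.091]
force: [-0.3, 2.4, 5.2]
width: 11.6
gripper_force: 58.7
```

Call:
{"name": "arm_command", "arguments": {
  "series": [0,0,0,-0.8,0,0,0,0,-2,0,0,0,0,-4,0,0,0,0,-7,0,0,0,0,-10,0]
}}

```text
clock: 7.53
eef_pos: [495.7, 206.9, 151.8]
tool_rot: [3.139, 0.003, 0.09]
force: [0.9, 0.7, -0.3]
width: 11.8
gripper_force: 58.7
```

Call:
{"name": "arm_command", "arguments": {
  "series": [0,0,1,-2,1,0,-0.5,4,-4,2,0,-1,7.5,-4.5,3,0,-1.5,11,-4.5,4,0,-2.0,14,-4.5,5.2]
}}

```text
clock: 7.95
eef_pos: [489.0, 63.9, 197.2]
tool_rot: [3.14, -0.001, -0.002]
force: [0.4, -0.8, -1.1]
width: 11.8
gripper_force: 58.7
```

```bash
python3 w.py 478.6 19.5 192 0
```

```text
7.95 [489.   63.9 197.2] [ 3.14e+00 -6.00e-04 -2.20e-03] F [ 0.4 -0.8 -1.1] w 11.8
shift cm [-1.03  4.44  0.52] turn -0.12
```

Call:
{"name": "arm_command", "arguments": {
  "series": [0,-0.3,1.2,0,-0.1,0,-0.6,2.6,0,-0.1,0,-0.9,3.8,0,-0.1,0,-1.03,4.4,0,-0.1,0,-1.03,4.4,0,-0.1]
}}

```text
clock: 8.37
eef_pos: [478.6, 21.8, 196.3]
tool_rot: [3.141, 0.001, 0.0]
force: [-0.5, -0.3, -1.1]
width: 11.8
gripper_force: 58.7
```

Call:
{"name": "arm_command", "arguments": {
  "series": [0,0,0,0,0,0,0,0,0,0,0,0,0,0,0,0,0,0,0,0,0,0,0,0,0]
}}

```text
clock: 8.78
eef_pos: [479.2, 23.8, 196.3]
tool_rot: [-3.141, 0.0, 0.003]
force: [-0.2, 0.4, 0.3]
width: 11.4
gripper_force: 58.7
```

```bash
python3 w.py 478.6 19.5 192 0
python3 - <<'E'
from h import *
im,d=snap('side','s5');im,d=snap('top','t5')
a=cv2.imread('pics/s5.png')[115:185,215:285];b=cv2.imread('pics/t5.png')[195:265,230:300]
r=lambda i:cv2.resize(i,None,fx=5.7,fy=5.7,interpolation=cv2.INTER_CUBIC)
cv2.imwrite('pics/s5c.png',np.hstack([r(a),r(b)]))
f=lambda p:((p[:,0]-215+.5)*5.7,(p[:,1]-115+.5)*5.7)
print('side crop proj hole,slot top, expected tip/eye(z)',np.round(f(proj('side',[[478.6,19.5,105],[478.6,19.5,122]]))))
E
```

```text
8.78 [479.2  23.8 196.3] [-3.1414e+00  1.0000e-04  3.3000e-03] F [-0.2  0.4  0.3] w 11.4
shift cm [-0.06  0.43  0.43] turn 0.19
side crop proj hole,slot top, expected tip/eye(z) [[192. 192.]
 [322. 298.]]
```

View pics/s5c.png

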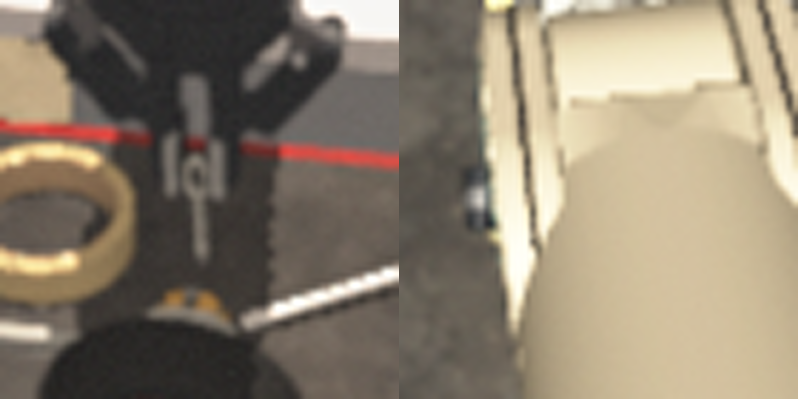

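Left crop: fingers at (172,165) and (217,165), eye at (196,180), tip at (203,260), and the nut's slot at (192,298), where the calibration puts it. The pin leans slightly, so I measure it with averaged depth.

```bash
cat > pin.py <<'E'
from h import *
def tipeye(N=8,us=(215,285),vs=(115,185)):
    F=[viewer.get_image('side') for _ in range(N)]
    D=np.stack([f[1] for f in F]).astype(float);D[D==0]=np.nan;D=np.nanmedian(D,0)
    I=np.mean([f[0] for f in F],0).astype(np.uint8)
    s=monitor.read_state()['eef_pos'];P=[]
    for v in range(*vs):
        for u in range(*us):
            if D[v,u]>0:
                X=atdepth('side',u,v,D[v,u])
                if abs(X[0]-s[0])<14 and abs(X[1]-s[1])<13 and s[2]-52<X[2]<s[2]-3: P.append([u,v,*X])
    return I,np.array(P),s
E
python3 - <<'E'
from pin import *
I,P,s=tipeye(); print(s,len(P))
cv2.imwrite('pics/s6.png',I[:,:,::-1])
print(P[P[:,1].argsort()].round(1))
X=P[:,2:];a=np.polyfit(X[:,2]-s[2],X[:,0]-s[0],1);b=np.polyfit(X[:,2]-s[2],X[:,1]-s[1],1);print('x lean,off',a,'y',b)
# bright-pixel centroid per row for shank
t=lambda x,y:((x+.5)/5.7-.5+215,(y+.5)/5.7-.5+115)
print('seen eye,tip',t(196,180),t(203,260))
for z in(-52,-20,0,8): print(z,proj('side',[[s[0],s[1],s[2]+z]]).round(1))
E
```

```text
Traceback (most recent call last):
  File "pin.py", line 10, in tipeye
    X=atdepth('side',u,v,D[v,u])
  File "h.py", line 11, in atdepth
    c,r=ray(n,u,v); return c+r*d
        ~~~^^^^^^^
  File "h.py", line 6, in ray
    m=viewer.camera_model(n);K=np.array(m['mtx'],float);D=np.array(m['dist_coeffs'],float)
ValueError: time passes only in moves, steps and waits
```

```bash
sed -i 's/viewer.camera_model(n)/CM(n)/; s/^def snap/_c={}\ndef CM(n):\n    if n not in _c: _c[n]=viewer.camera_model(n)\n    return _c[n]\ndef snap/' h.py
python3 - <<'E'
from pin import *
I,P,s=tipeye(); print(s,len(P))
cv2.imwrite('pics/s6.png',I[:,:,::-1])
print(P[P[:,1].argsort()].round(1))
X=P[:,2:];a=np.polyfit(X[:,2]-s[2],X[:,0]-s[0],1);b=np.polyfit(X[:,2]-s[2],X[:,1]-s[1],1);print('x lean,off',a,'y',b)
t=lambda x,y:((x+.5)/5.7-.5+215,(y+.5)/5.7-.5+115)
print('seen eye,tip',t(196,180),t(203,260))
for z in(-52,-20,0,8): print(z,proj('side',[[s[0],s[1],s[2]+z]]).round(1))
print(monitor.read_state()['clock'])
E
```

```text
[479.1809797   23.1581217  196.33636933] 22
[[248.  150.  482.5  21.1 188.8]
 [249.  150.  485.1  24.1 191.9]
 [248.  151.  482.1  20.9 184.8]
 [249.  151.  483.   23.7 186.2]
 [248.  152.  483.4  21.1 182.6]
 [249.  152.  484.1  23.8 183.7]
 [248.  153.  482.4  20.8 177.9]
 [249.  153.  484.   23.7 179.8]
 [248.  154.  482.4  20.8 174.2]
 [249.  154.  484.8  23.8 177. ]
 [249.  155.  484.4  23.6 173. ]
 [250.  155.  480.5  25.6 169.3]
 [249.  156.  485.4  23.7 170.3]
 [250.  156.  482.   25.8 167.1]
 [249.  157.  482.4  23.2 163.5]
 [250.  157.  483.2  25.9 164.7]
 [249.  158.  482.7  23.1 160.1]
 [250.  158.  482.   25.7 159.8]
 [249.  159.  484.6  23.4 158.3]
 [250.  159.  483.   25.8 157. ]
 [249.  160.  483.7  23.2 153.6]
 [250.  160.  482.2  25.6 152.5]]
x lean,off [0.02117781 4.51354923] y [-0.07388755 -1.43437474]
seen eye,tip (248.9736842105263, 146.16666666666666) (250.2017543859649, 160.2017543859649)
-52 [[249.3 161.2]]
-20 [[249.1 152.6]]
0 [[249.  147.1]]
8 [[248.9 144.8]]
9.6833
```

Call:
{"name": "arm_command", "arguments": {
  "series": [0,-0.05,0.15,0.3,0,0,-0.1,0.3,0.8,0,0,-0.15,0.45,1.4,0,0,-0.15,0.45,1.8,0,0,-0.15,0.45,1.8,0]
}}

```text
clock: 10.1
eef_pos: [476.8, 18.4, 177.2]
tool_rot: [3.141, 0.002, 0.002]
force: [0.3, -0.3, 0.3]
width: 11.3
gripper_force: 58.7
```

Call:
{"name": "arm_command", "arguments": {
  "series": [0,0,0,0,0,0,0,0,0,0,0,0,0,0,0,0,0,0,0,0,0,0,0,0,0]
}}

```text
clock: 10.52
eef_pos: [477.8, 18.8, 178.5]
tool_rot: [-3.142, -0.0, 0.002]
force: [-0.7, 0.3, -0.1]
width: 11.9
gripper_force: 58.7
```

Run:
```python
from pin import *
I,P,s=tipeye(5); print(s,len(P))
cv2.imwrite('pics/s7.png',I[:,:,::-1])
X=P[P[:,4]>s[2]-45][:,2:]
a=np.polyfit(X[:,2]-s[2],X[:,0]-s[0],1);b=np.polyfit(X[:,2]-s[2],X[:,1]-s[1],1);print('x lean,off',a,'y',b,'tip',[np.polyval(q,-47.6) for q in(a,b)])
c=I[125:195,225:275,::-1];cv2.imwrite('pics/s7c.png',cv2.resize(c,None,fx=8.5,fy=8.5,interpolation=cv2.INTER_CUBIC))
```

```text
[477.68234391  18.68272964 178.36606074] 24
x lean,off [-0.00863184  4.02803149] y [0.01145439 0.52682591] tip [np.float64(4.438907289342621), np.float64(-0.01840283142398169)]
```

View pics/s7c.png

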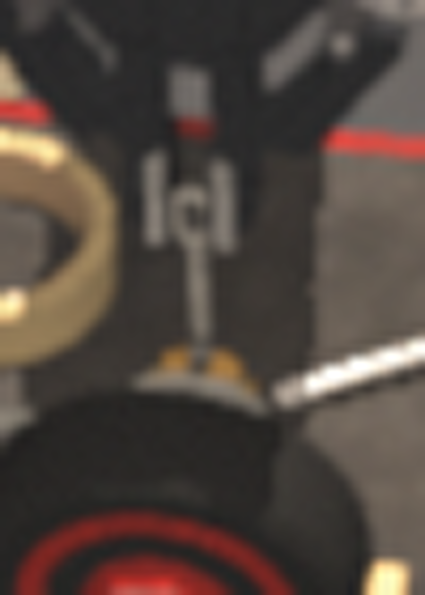

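Tip at (203,350) and slot centred at (201,362) in the crop, so the pin is lined up to about half a millimetre. Lowering it in.

Call:
{"name": "arm_command", "arguments": {
  "series": [0,0,0.05,0.3,0,0,0,0.05,0.6,0,0,0,0.05,0.9,0,0,0,0.05,1.2,0,0,0,0.05,1.5,0]
}}

```text
clock: 11.18
eef_pos: [477.6, 18.2, 162.9]
tool_rot: [3.142, 0.0, 0.002]
force: [0.2, 0.7, 0.8]
width: 11.7
gripper_force: 58.7
```

Call:
{"name": "arm_command", "arguments": {
  "series": [0,0,0,0.2,0,0,0,0,0.4,0,0,0,0,0.6,0,0,0,0,0.8,0,0,0,0,0.8,0]
}}

```text
clock: 11.6
eef_pos: [477.5, 18.2, 155.0]
tool_rot: [3.142, 0.001, 0.002]
force: [0.8, 0.0, -1.0]
width: 11.5
gripper_force: 58.7
```

Call:
{"name": "arm_command", "arguments": {
  "series": [0,0,-0.01,0.4,0,0,0,-0.02,0.8,0,0,0,-0.03,1.2,0,0,0,-0.04,1.5,0,0,0,-0.05,1.7,0]
}}

```text
clock: 12.02
eef_pos: [477.4, 18.7, 137.8]
tool_rot: [3.142, 0.001, 0.002]
force: [-0.4, -0.4, -0.6]
width: 11.6
gripper_force: 58.7
```

Call:
{"name": "arm_command", "arguments": {
  "series": [0,0,0,0.3,0,0,0,-0.01,0.6,0,0,0,-0.02,0.8,0,0,0,-0.03,1.0,0,0,0,-0.03,1.0,0]
}}

```text
clock: 12.43
eef_pos: [477.5, 19.0, 128.0]
tool_rot: [3.142, 0.001, 0.002]
force: [0.0, -0.2, -0.4]
width: 11.5
gripper_force: 58.7
```

Call:
{"name": "arm_command", "arguments": {
  "series": [0,0,0,0.1,0,0,0,0,0.2,0,0,0,0,0.2,0,25,0,0,0.2,0,35,0,0,0.2,0]
}}

```text
clock: 12.85
eef_pos: [477.8, 19.0, 126.4]
tool_rot: [-3.142, -0.0, 0.002]
force: [0.6, -0.3, 0.5]
width: 29.4
gripper_force: 0.0
```

Call:
{"name": "arm_command", "arguments": {
  "series": [40,0,0,0,0,40,0,0,0,0,40,0,0,-1,0,40,0,0,-4,0,40,0,0,-8,0]
}}

```text
clock: 13.27
eef_pos: [475.5, 18.8, 205.1]
tool_rot: [3.141, 0.007, 0.002]
force: [0.4, -0.5, -0.6]
width: 34.2
gripper_force: 0.0
```

Call:
{"name": "arm_command", "arguments": {
  "series": [40,-1,0,-3,0,40,-3,0,-5,0,40,-5,3,-5,0,40,-5,7,-5,0,40,-5,10,-5,0]
}}

```text
clock: 13.68
eef_pos: [426.9, -82.9, 257.2]
tool_rot: [3.141, -0.001, 0.003]
force: [0.3, 0.2, 0.8]
width: 34.6
gripper_force: 0.0
```

Run:
```python
from h import *
F=[(viewer.get_image('side'),viewer.get_image('top')) for _ in range(4)]
a=np.mean([f[0][0] for f in F],0).astype(np.uint8)[130:190,220:280,::-1];b=np.mean([f[1][0] for f in F],0).astype(np.uint8)[200:260,237:297,::-1]
r=lambda i:cv2.resize(i,None,fx=6.6,fy=6.6,interpolation=cv2.INTER_CUBIC)
cv2.imwrite('pics/f.png',np.hstack([r(a),r(b)]))
for n,k,o in(('side',0,(220,130)),('top',1,(237,200))):
    D=np.median([f[k][1] for f in F],0)
    print(n,((proj(n,[[478.6,19.5,132],[478.6,19.5,141]])-o+.5)*6.6).round())
    best=[]
    for v in range(o[1],o[1]+60):
        for u in range(o[0],o[0]+60):
            if D[v,u]>0:
                X=atdepth(n,u,v,D[v,u])
                if abs(X[0]-479)<10 and abs(X[1]-19)<10 and 123<X[2]<165: best.append([u,v,*X.round(1)])
    print(np.array(best))
print(monitor.read_state()['clock'])
```

```text
side [[188. 229.]
 [188. 213.]]
[[247.  162.  477.6  16.7 138.9]
 [245.  163.  478.3  11.4 135. ]
 [246.  163.  482.1  14.7 139.4]
 [247.  163.  482.8  17.5 140.5]
 [248.  163.  481.9  20.  140. ]
 [249.  163.  481.7  22.6 140.2]
 [245.  164.  481.8  11.9 134.9]
 [246.  164.  483.6  14.9 137.2]
 [249.  164.  481.6  22.5 136.2]
 [250.  164.  480.6  25.  135.5]
 [245.  165.  481.3  11.7 130.5]
 [246.  165.  481.4  14.4 131. ]
 [249.  165.  483.7  22.8 134.6]
 [250.  165.  481.4  25.1 132.5]
 [245.  166.  483.   11.9 128.5]
 [246.  166.  483.3  14.7 129.2]
 [249.  166.  481.2  22.3 128.1]
 [250.  166.  482.9  25.3 130.3]
 [246.  167.  481.6  14.3 123.5]
 [249.  167.  481.9  22.4 124.9]
 [250.  167.  481.2  25.  124.6]
 [248.  169.  488.5  20.7 124. ]
 [249.  169.  487.3  23.2 123.1]]
top [[206. 211.]
 [207. 210.]]
[[265.  228.  489.   26.8 123.8]
 [266.  228.  488.9  24.  123.6]
 [267.  228.  488.9  21.1 123.5]
 [268.  228.  488.8  18.3 123.8]
 [269.  228.  488.8  15.5 123.4]
 [270.  228.  488.8  12.7 123.6]
 [271.  228.  488.7   9.9 123.5]
 [266.  229.  486.1  24.  123.3]
 [267.  229.  486.1  21.2 123.4]
 [268.  229.  486.   18.4 124.6]
 [266.  231.  479.9  24.5 138.1]
 [267.  231.  479.6  21.9 142.3]
 [268.  231.  479.6  19.1 141.3]
 [269.  231.  479.6  16.4 141.8]
 [270.  231.  479.7  13.5 138.3]
 [266.  232.  477.5  24.4 129.5]
 [267.  232.  477.1  21.8 137.1]
 [269.  232.  477.6  15.7 123. ]
 [270.  232.  477.2  13.3 131.5]
 [266.  233.  474.9  24.2 123. ]]
14.0833
```

View pics/f.png

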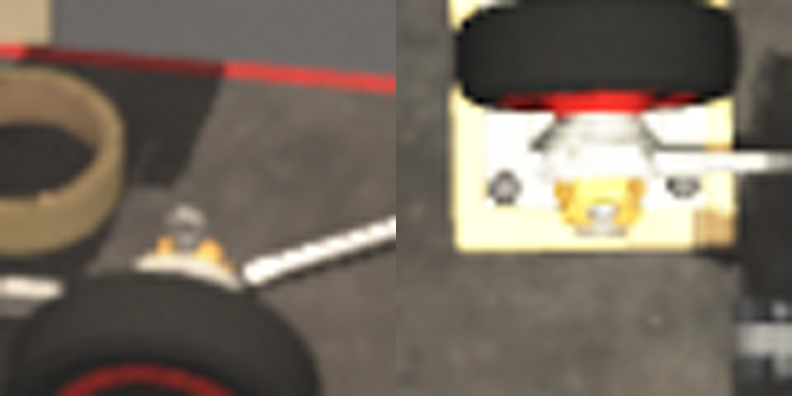

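The pin stands upright in the nut with its eye resting on the crown (left crop, (188,215)). The eye's top is at z ≈ 141 mm, the home height, and within about 1 mm of the hole's axis. The gripper is clear, so I hand in.

```bash
python3 -c "
from h import *
print(workorder.finish_job())"
```

```text
the job is handed in; nothing more can be done
None
```

The nut is tightened with its next slot straight up, the split pin is home through slot and hole with its eye on the nut, and the job is handed in at about 14 s; no verdict was returned.

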